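# Check a security token's length on the bench caliper

## Task

Check the length of the token with the orange band: lay it flat on the bed of the bench caliper, between the two jaws, lengthways along the middle of the beam. Then slide the movable jaw along by its blue grip, keeping it square, until the token's two ends touch both jaws, and let go.

Things in the scene. Friction and masses are not known exactly. Their poses are not given: they have to be found in the camera images.
- token_mid (a point): Token to measure: flat black plastic bar 74 x 24 x 16 mm (x, y, z), 40 g, with an orange band 12 mm wide, centred 12 mm from its middle towards +x. It lies flat on the table near two look-alikes of the same size (blue band; plain black). The point is its centre, 8 mm above its underside; x along its length, z up. Either end may face either jaw.
- gauge: Steel bench caliper, fixed to the table, 260 x 70 mm. Origin on the table under mid-bed; x along the beam from movable to fixed jaw, z up. Beam from x -160 to +100 mm. Flat bed 56 mm wide, top 25 mm above the table. Fixed jaw's face across the bed at x +70 mm, movable jaw's at x -70 mm + joint jaw; both jaws 56 mm wide, tops 50 mm above the table.
- jaw (a joint): How far the movable jaw has slid towards the fixed jaw, in m: 0 = wide open (140 mm between the faces), at most 0.110. It starts between 0 and 0.030, and reads about 0.066 when closed on the token lying along the beam against the fixed jaw. It slides with about 2.5 N of friction and stays where it is left.
- jaw_grip (a point): Blue upright grip of the movable jaw, 20 mm along the beam, 24 across, 40 high (50 to 90 mm above the table). The point is on its vertical axis 72 mm above the table, 30 mm behind the jaw's face; axes as the caliper's while the jaw is square. The jaw has play: an off-centre push or twist turns it about this axis against a spring (1.2 Nm/rad) that squares it when let go.
Not all that is in view belongs to the job. Leave any purple look-alike of the part that bears token_mid alone.

How it is judged (in metres and radians):
At the end, for the whole second after the job is handed in: The orange-banded token lies flat on the caliper's bed, within 12 mm of the beam's middle line and 10 degrees of its direction, against the fixed jaw; the movable jaw is closed on it (no more than 4 mm of slack in all) and at rest (value of joint jaw between 0.062 and 0.07 m and x of token_mid in the frame of gauge between 0.027 and 0.039 m and y of token_mid in the frame of gauge between -0.012 and 0.012 m and z of token_mid in the frame of gauge between 0.03 and 0.036 m and angle between the x axis of token_mid and the x axis of gauge, either way round below 0.18 rad and velocity of joint jaw between -0.005 and 0.005 m/s); the robot touches nothing.
It fails at once if the movable jaw is twisted more than 12 degrees out of square (angle between the x axis of jaw_grip and the x axis of gauge, either way round above 0.21 rad).
It also fails if it takes over 51 s, if anything falls off the work surface, if the arm or the gripper's body presses on something with over 40 N, if the wrist force passes 120 N, or if a joint passes its speed limit or range.

## Robot

A 6-joint arm with a two-finger parallel gripper is mounted at the origin on the work surface. World frame = base frame: x ahead of the robot, y to its left, z up, the work surface at z = 0. Lengths are in m, angles in degrees, forces in N, time in s.
With the tool pointing down it reaches from about 0.375 to 0.9 m from the base axis. Payload 3.1 kg.
Tool frame: the origin (TCP) lies midway between the tips of the shut fingers; the grasp point (between the pads) lies 19 mm behind it (arm.tcp_to_grasp is the distance from the TCP to the grasp point, in m); z points along the fingers, y is the line along which they close (so a half turn about z gives the same grasp; the last joint's range is limited). The gripper opens to 87 mm and grips with 3 to 60 N. Pads are 19 mm wide; open, the fingers measure 117 mm over their backs; the gripper's body (75 mm by 190 mm) begins 51 mm behind the grasp point.
Start: joints at [-74.112, 30.224, 82.088, -0, 67.689, -10.227], TCP at [0.275, -0.561, 0.197] pointing down, gripper open.
Joint ranges: [-176.69, 176.69], [-43.24, 126.21], [12.49, 139.97], [-82, 262], [0, 151.66], [-163.58, 163.58]. Speed limits (degrees/s): [159.86, 159.86, 180, 180, 180, 180].

## Interface

Orientations are given as [roll, pitch, yaw] about the fixed x, y, z axes, in that order (R = Rz(yaw) Ry(pitch) Rx(roll)).
In Python, from cell import arm gives the robot as it stands. The module is installed in compiled form; this text tells all that it offers.
- The arm moves only by the shell command python3 -m handwheel 'ROWS'. ROWS is a JSON object of lists of equal length, an entry for each row: "gripper": the finger opening in cm, from 0 to 8.7; "xyz": the shift along the tool's x, y, z in cm, a list of three; "dr": the turn, a rotation vector about the tool's x, y, z in rad, a list of three. In form: {"gripper": [gripper, ...], "xyz": [[tx, ty, tz], ...], "dr": [[rx, ry, rz], ...]}. A call has 1 to 8 rows; each row shifts and turns the commanded pose from where the row before left it, along the tool's axes as they then stand; what a row does not reach is not made up. A row lasts 1/10 s, in which the tool goes at most 50 mm and 8.59 degrees, less where a joint would pass 70% of its speed; a pose out of reach is approached as far as the arm can. A call is refused whole if a number of a shift passes 5 or a number of a turn 0.15, either way. A call with a gripper value outside its range is refused whole. The fingers move at their own pace and stop on an object; the grip force is fixed at half the most. Time passes only in rows, so rows that do not move let the fingers close. It gives the time, the measured TCP pose, the force, the opening and the grip force at its end, in the units of the state.
- arm.get_obs(): the state, without advancing time (a new reading comes with each control period).
- arm.capture(name): name is "scene" or "top" or "wrist"; returns a dict with "img" (420x560x3 uint8, red, green, blue), "depth" (420x560 float32, m along the optical axis (not along the pixel's ray), 0 where there is no reading), "fx", "fy", "cx", "cy" (pixels), "R" (3x3) and "t" (3): a world point X has camera coordinates R X + t; the wrist camera has in their place "T_tool_cam" (4x4, takes a point from camera to tool coordinates, whose origin is the TCP and whose axes are the flange's). Camera axes: x right, y down, z forward; pixel columns grow to the right and rows downward; lengths in m; the calibration is good to about 2 mm. The wrist camera is an equidistant fisheye: a pixel r from the principal point sees the ray r / f radians off the axis. A picture is of the moment at which its call begins: read the wrist's pose just before it.
- arm.hand_in(): hands the job in; it is judged then, once.
Trained networks look in the newest picture that a camera, given by its name, has taken for a name from the list of things; names that differ only in an ending like _2 or _b are one class to them, and where a whole thing is asked for, a point or a joint stands for the part that bears it (a point fixed in the world has none). Each returns a list of dicts, best first, with "conf" (0 to 1); they miss things now and then, are a little off and sometimes report something else, mostly with a low value. They report only what shows in the picture. A call takes as long as a camera call. They do not tell look-alikes from the thing itself.
- arm.trace(camera, thing): "mask" (420x560 bool, what is visible of it) and "extent" ([left, top, right, bottom] in pixels, round what is visible of it).
The state is a dict: "t": time; "joint_pos": joint angles; "qvel": joint speeds; "joint_efforts": joint torques, N m; "position": TCP position; "eef_rot": TCP orientation; "contact_force": force on the tool from outside, world axes, zero at the start; "torque": the same for the moment, N m; "width": opening from 0.0 (shut) to 1.0 (fully open); "grasp_force": force on a finger pad.
Only numpy, scipy, OpenCV 4.12 (cv2) and the standard library are available. Lean on these libraries where they do the work, as an engineer would, in place of code of your own. Each camera call takes 0.05 s, during which the arm holds its last target. There are 200 camera calls.

## Working session

There is one attempt and no reset: what is moved stays moved. The work goes in short steps, Python scripts to look and compute and a shell command to move; the robot and the scene stay as the last step left them, time stands still between calls to the robot, and variables do not carry over. Pictures are saved under pics/ and viewed, at most 10 in all, crops included, and the job is handed in when it is done.

```bash
mkdir -p pics
python3 - <<'E'
from cell import arm
import cv2,numpy as np
o=arm.get_obs();print(o['t'],o['position'],o['eef_rot'],o['width'])
for n in('top','scene'):
    c=arm.capture(n);cv2.imwrite(f'pics/{n}0.png',c['img'][...,::-1])
    np.savez(f'{n}0.npz',**c)
    for th in('token_mid','gauge','jaw_grip'):
        print(n,th,[(round(d['conf'],2),[int(v) for v in d['extent']]) for d in arm.trace(n,th)])
E
```

```text
0.0 [ 0.27492968 -0.56042288  0.19566866] [-1.79879889e+02 -2.16087930e-02  2.61159986e+01] 1.002764291639248
top token_mid [(0.88, [330, 211, 354, 245]), (0.79, [329, 259, 355, 290])]
top gauge [(0.56, [139, 179, 247, 229])]
top jaw_grip [(0.97, [150, 197, 178, 219])]
scene token_mid [(0.74, [210, 214, 233, 240]), (0.7, [205, 191, 235, 203])]
scene gauge [(0.96, [333, 183, 449, 251])]
scene jaw_grip [(0.94, [400, 185, 433, 219])]
```

View pics/top0.png

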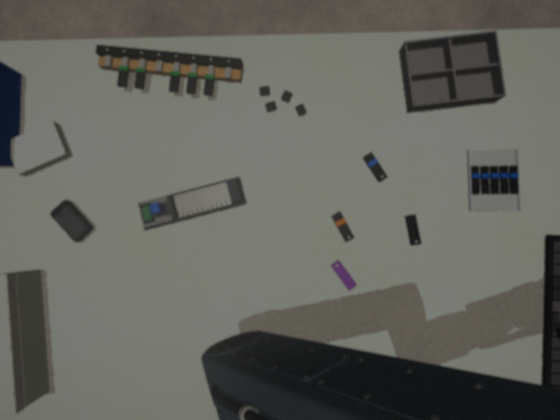

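View pics/scene0.png

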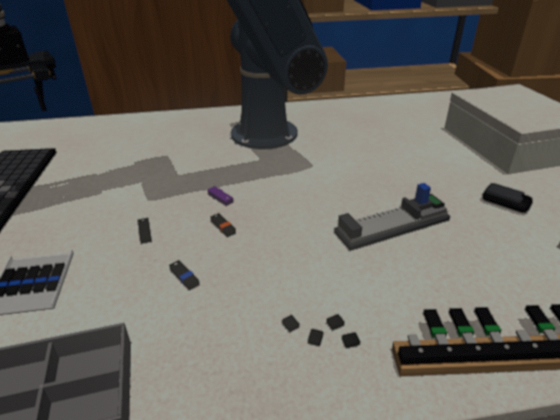

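Top view candidates: orange-band bar (343,226), blue-band (375,167), plain black (413,230), purple (344,275). I choose (343,226). The caliper runs from (145,215) to (240,190), with the movable jaw and blue grip at (155,208).

```bash
cat > h.py <<'E'
import numpy as np,cv2
def world(c):
    v,u=np.mgrid[:420,:560];d=c['depth']
    P=np.stack([(u-c['cx'])/c['fx']*d,(v-c['cy'])/c['fy']*d,d],-1)
    return (P-c['t'])@c['R']
def rect(P2):
    (x,y),(w,h),a=cv2.minAreaRect((P2*1000).astype(np.float32))
    if w<h:w,h,a=h,w,a+90
    return np.round([x,y,w,h,(a+90)%180-90],1)
E
python3 - <<'E'
from h import *
for n in('top','scene'):
    c=dict(np.load(f'{n}0.npz'));W=world(c);print(n,c['fx'],(np.linalg.inv(c['R'])@-c['t']).round(3))
    (x0,y0,x1,y1),(a0,b0,a1,b1)=((325,205,362,248),(130,170,255,235)) if n=='top' else ((203,208,242,240),(325,175,460,255))
    T=W[y0:y1,x0:x1].reshape(-1,3);im=c['img'][y0:y1,x0:x1].reshape(-1,3).astype(int)
    print('z table',np.median(T[:,2]))
    m=(T[:,2]>.009)&(T[:,2]<.03);print('tok',m.sum(),rect(T[m,:2]),T[m].mean(0).round(4),np.median(T[m,2]))
    o=m&(im[:,0]>1.6*im[:,2])&(im[:,0]>60);print('orange',o.sum(),T[o].mean(0).round(4))
    G=W[b0:b1,a0:a1].reshape(-1,3);ig=c['img'][b0:b1,a0:a1].reshape(-1,3).astype(int)
    g=(G[:,2]>.015)&(G[:,2]<.12);print('gauge',rect(G[g,:2]))
    h=np.histogram(G[:,2],np.arange(-.01,.11,.005));print(h[0])
    b=(ig[:,2]>1.6*ig[:,0])&(ig[:,2]>50)&(G[:,2]>.045);print('blue',b.sum(),rect(G[b,:2]),G[b].mean(0).round(4),G[b,2].max())
c=dict(np.load('top0.npz'))
i=c['img'][...,::-1]
a=cv2.resize(i[165:295,320:440],None,fx=3.3,fy=3.3,interpolation=2);b=cv2.resize(i[170:235,130:255],None,fx=3.2,fy=3.2,interpolation=2)
b=cv2.copyMakeBorder(b,0,a.shape[0]-b.shape[0],0,0,0)
cv2.imwrite('pics/crop.png',cv2.convertScaleAbs(np.hstack([a,b]),alpha=1.6))
E
```

```text
top 389.2346543659599 [ 0.439 -0.031  0.961]
z table 0.0009150369847282453
tok 311 [ 457.4 -152.7   73.7   24.3   27.4] [ 0.4571 -0.1525  0.0161] 0.01614514710883786
orange 61 [ 0.4691 -0.1469  0.0167]
gauge [518.6 215.7 258.8  69.3 -76. ]
[   8 2248 2814   40  270  237  598  724   94  223  147  301  241    8
    8   12    6   13    8   48   49    0    0]
blue 90 [503.  280.6  22.7  19.3  15.4] [0.5029 0.2801 0.0901] 0.09361715259591524
scene 432.2603659676349 [ 1.228 -0.146  0.587]
z table 6.448269334043339e-05
tok 269 [ 458.7 -154.4   77.    25.5   26.9] [ 0.4629 -0.154   0.0148] 0.015366557676171231
orange 61 [ 0.4688 -0.1503  0.0153]
gauge [522.7 215.3 256.3  66.3 -76.2]
[   0 5073 2314  217  431  258  788  392  170  200  215  334  128   23
   32   26   29   26   31   61   13    0    0]
blue 219 [506.4 278.3  24.1  21.2  21.5] [0.5104 0.277  0.0742] 0.09121973901246377
```

View pics/crop.png

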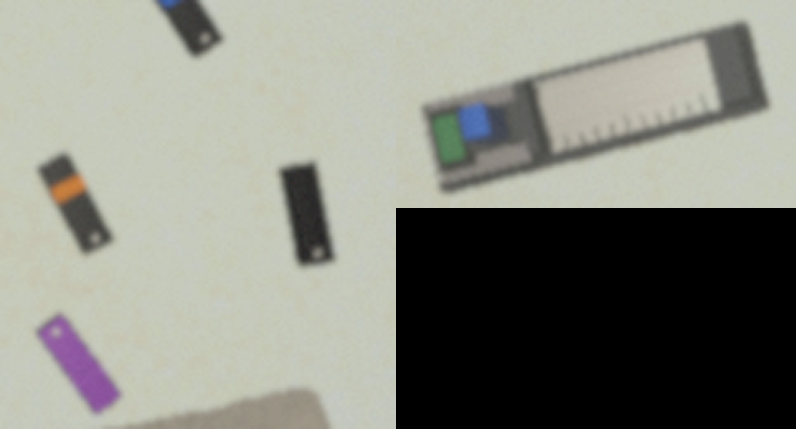

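The crop confirms it: the orange-banded black bar is the token, at crop (75,200), with plain black to its right and purple below. The tool's x axis already lies along the token.

```bash
python3 -m handwheel '{"gripper":[6,6,6,6,6,6,6,6],"xyz":[[3.5,-2.9,0],[3.5,-2.9,0],[3.5,-2.9,0],[3.5,-2.9,0],[3.5,-2.9,0],[3.5,-2.9,0],[3.5,-2.9,0],[3.5,-2.9,0]],"dr":[[0,0,0],[0,0,0],[0,0,0],[0,0,0],[0,0,0],[0,0,0],[0,0,0],[0,0,0]]}'
python3 -m handwheel '{"gripper":[6,6,6,6,6,6],"xyz":[[3,-2.7,0.5],[2.3,-2,1],[1,-0.7,3],[0,0,3],[0,0,0],[0,0,0]],"dr":[[0,0,0],[0,0,0],[0,0,0],[0,0,-0.02],[0,0,0],[0,0,0]]}'
cat > tip.py <<'E'
import sys
from cell import arm
import numpy as np
from scipy.spatial.transform import Rotation as Ro
def go(x,y,z,yaw):
    o=arm.get_obs();R=Ro.from_euler('xyz',o['eef_rot'],degrees=True)
    d=R.inv().apply(np.array([x,y,z])-o['position'])*100
    G=Ro.from_euler('xyz',[180,0,yaw],degrees=True)
    print('t',round(o['t'],2),'pos',o['position'].round(4),'rot',o['eef_rot'].round(1),'F',np.round(o['contact_force'],1),'w',round(o['width']*8.7,2),'gf',round(float(o['grasp_force']),1))
    print('shift cm',d.round(2),'dr',(R.inv()*G).as_rotvec().round(3))
if __name__=='__main__': go(*map(float,sys.argv[1:5]))
E
python3 tip.py 0.4572 -0.1527 0.004 27.4
```

```text
t: 1.2
position: [0.425, -0.228, 0.1969]
eef_rot: [180.0, -0.0, 26.1]
contact_force: [1.3, -0.5, -0.0]
width: 0.689
grasp_force: 0.0
t: 1.8
position: [0.4572, -0.1535, 0.1218]
eef_rot: [-180.0, 0.0, 27.2]
contact_force: [0.5, -0.6, 1.0]
width: 0.693
grasp_force: 0.0
t 1.8 pos [ 0.4572 -0.1535  0.1218] rot [-180.     0.    27.2] F [ 0.5 -0.6  1. ] w 6.03 gf 0.0
shift cm [ 0.04 -0.06 11.78] dr [-0.001  0.    -0.003]
```

```bash
python3 -m handwheel '{"gripper":[6,6,6,6,6,6,2,2],"xyz":[[0,-0.1,4],[0,0,4],[0,0,2.5],[0,0,1.2],[0,0,0],[0,0,0],[0,0,0],[0,0,0]],"dr":[[0,0,0],[0,0,0],[0,0,0],[0,0,0],[0,0,0],[0,0,0],[0,0,0],[0,0,0]]}'
python3 -m handwheel '{"gripper":[1.5,1.5,1.5,1.5,1.5,1.5,1.5,1.5],"xyz":[[0,0,0],[0,0,0],[0,0,0],[0,0,0],[0,0,-2],[0,0,-4],[0,0,-4],[0,0,0]],"dr":[[0,0,0],[0,0,0],[0,0,0],[0,0,0],[0,0,0],[0,0,0],[0,0,0],[0,0,0]]}'
python3 tip.py 0.5338 0.1592 0.10 104
```

```text
t: 2.6
position: [0.4577, -0.1531, 0.006]
eef_rot: [179.9, -0.1, 27.3]
contact_force: [-0.1, -0.4, -0.0]
width: 0.582
grasp_force: 0.0
t: 3.4
position: [0.4599, -0.1542, 0.1088]
eef_rot: [179.5, -0.3, 27.3]
contact_force: [0.7, -0.3, 0.2]
width: 0.171
grasp_force: 0.0
t 3.4 pos [ 0.4599 -0.1542  0.1088] rot [179.5  -0.3  27.3] F [ 0.7 -0.3  0.2] w 1.49 gf 0.0
shift cm [ 20.92 -24.48   0.78] dr [ 1.100e-02  1.000e-03 -1.339e+00]
```

The fingers had not closed before the lift. I'll check the token is undisturbed.

```bash
python3 - <<'E'
from cell import arm
from h import *
c=arm.capture('scene');W=world(c)
x0,y0,x1,y1=(195,205,248,245)
T=W[y0:y1,x0:x1].reshape(-1,3);im=c['img'][y0:y1,x0:x1].reshape(-1,3).astype(int)
m=(T[:,2]>.009)&(T[:,2]<.022);print(m.sum(),rect(T[m,:2]))
o=m&(im[:,0]>1.6*im[:,2])&(im[:,0]>60);print('orange',o.sum(),T[o].mean(0).round(4))
cv2.imwrite('pics/s1.png',cv2.resize(c['img'][130:280,130:330,::-1],None,fx=3,fy=3))
E
python3 tip.py 0.4572 -0.1527 0.004 27.4
```

```text
270 [ 459.2 -154.    74.9   25.3   27.3]
orange 56 [ 0.4692 -0.1504  0.0153]
t 3.45 pos [ 0.4585 -0.1535  0.1069] rot [179.7  -0.2  27.3] F [-0.2  0.8 -1.7] w 1.5 gf 0.0
shift cm [-0.11 -0.18 10.29] dr [ 0.005 -0.003 -0.002]
```

View pics/s1.png

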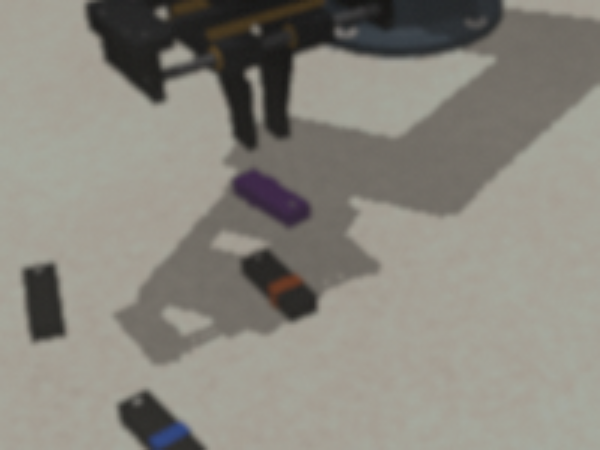

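The token is undisturbed at crop (280,285), with the empty fingers above it. I'll retry with time to close.

```bash
python3 -m handwheel '{"gripper":[5,5,5,5,5,5,5,5],"xyz":[[0,0,0],[0,0,0],[0,0,0],[0,0,3],[0,0,3],[0,0,3],[0,0,1.2],[0,0,0]],"dr":[[0,0,0],[0,0,0],[0,0,0],[0,0,0],[0,0,0],[0,0,0],[0,0,0],[0,0,0]]}'
python3 -m handwheel '{"gripper":[1.5,1.5,1.5,1.5,1.5,1.5,1.5,1.5],"xyz":[[0,0,0],[0,0,0],[0,0,0],[0,0,0],[0,0,0],[0,0,0],[0,0,0],[0,0,0]],"dr":[[0,0,0],[0,0,0],[0,0,0],[0,0,0],[0,0,0],[0,0,0],[0,0,0],[0,0,0]]}'
```

```text
t: 4.25
position: [0.4552, -0.1516, 0.0006]
eef_rot: [-179.7, 0.2, 27.3]
contact_force: [0.7, -0.5, 0.1]
width: 0.571
grasp_force: 0.0
t: 5.05
position: [0.4568, -0.1525, 0.0027]
eef_rot: [180.0, -0.0, 27.3]
contact_force: [0.4, 0.4, 0.1]
width: 0.175
grasp_force: 0.0
```

Run:
```python
from cell import arm
from h import *
o=arm.get_obs();print(o['position'],o['eef_rot'],o['width'],o['grasp_force'])
c=arm.capture('scene')
w=arm.capture('wrist')
a=cv2.resize(c['img'][170:270,170:280,::-1],None,fx=4,fy=4);b=cv2.resize(w['img'][...,::-1],(400,400*420//560))
b=cv2.copyMakeBorder(b,0,400-b.shape[0],0,0,0)
a=a[:, :400]
print(w['T_tool_cam'].round(3),w['fx'])
cv2.imwrite('pics/s2.png',np.hstack([a,b]))
```

```text
[ 0.4567723  -0.15249211  0.00267301] [ 1.79998603e+02 -5.21828880e-04  2.72621157e+01] 0.17535514094871915 0.0
[[-0.001 -0.97  -0.244  0.067]
 [ 1.    -0.001  0.     0.   ]
 [-0.001 -0.244  0.97  -0.187]
 [ 0.     0.     0.     1.   ]] 325.19226210127806
```

View pics/s2.png

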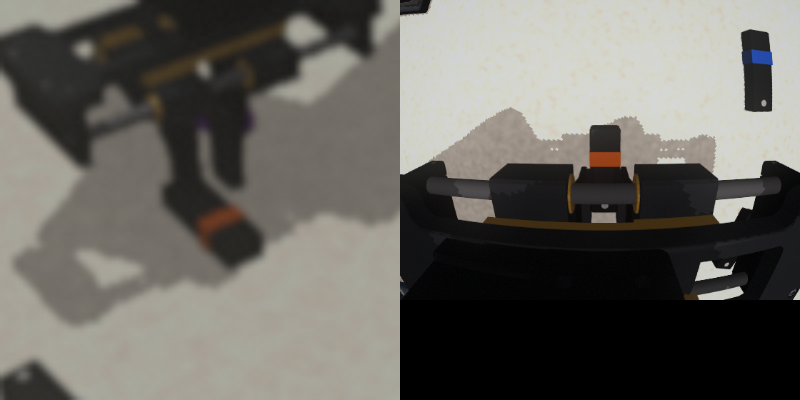

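The token sits between the fingers (wrist view, bar end at (605,145)). The opening reads 1.5 with no force, so I'll close fully and read it again.

```bash
python3 -m handwheel '{"gripper":[0,0,0,0,0],"xyz":[[0,0,0],[0,0,0],[0,0,0],[0,0,0],[0,0,0]],"dr":[[0,0,0],[0,0,0],[0,0,0],[0,0,0],[0,0,0]]}'
```

```text
t: 5.65
position: [0.4568, -0.1525, 0.0026]
eef_rot: [-180.0, 0.0, 27.3]
contact_force: [0.3, -0.3, -0.2]
width: 0.004
grasp_force: 0.0
```

Run:
```python
from cell import arm
from h import *
c=arm.capture('scene');W=world(c);np.savez('s3.npz',**c)
P=np.array([[.4568,-.1525,.0026],[.4568,-.1525,.0216]])@c['R'].T+c['t']
print('tcp,grasp px',[(c['fx']*p[0]/p[2]+c['cx'],c['fy']*p[1]/p[2]+c['cy']) for p in P])
for r in range(190,244,3):
    s=W[r,205:250:3]; print(r,' '.join('%3d/%3d'%(p[0]*1000,p[2]*1000) for p in s))
T=W[200:250,195:255].reshape(-1,3);m=(T[:,2]>.009)&(T[:,2]<.022)&(T[:,0]>.40);print(rect(T[m,:2]))
cv2.imwrite('pics/s3.png',cv2.convertScaleAbs(cv2.resize(c['img'][180:255,180:280,::-1],None,fx=8,fy=8,interpolation=2),alpha=2))
```

```text
tcp,grasp px [(np.float64(223.2595812326927), np.float64(225.97745097622584)), (np.float64(222.5431373202389), np.float64(219.0998479306273))]
190 475/112 486/118 490/120 492/121 492/120 494/121 494/120 487/115 487/114 487/114 484/111 479/107 475/104 313/  0 312/ -1
193 473/104 485/111 498/118 503/121 499/118 499/117 495/114 462/ 92 482/104 485/105 482/102 324/  0 325/  0 328/  0 330/  0
196 501/114 501/114 500/113 506/116 501/112 497/108 497/108 462/ 84 361/ 17 335/  0 336/  0 336/ -1 338/  0 337/ -2 341/  0
199 508/112 504/109 499/105 503/107 499/104 498/102 459/ 76 462/ 77 370/ 15 365/ 10 351/  0 350/  0 351/ -1 354/  0 353/ -1
202 354/  2 352/  0 350/ -1 463/ 73 472/ 78 471/ 76 465/ 72 462/ 69 372/  7 365/  2 362/  0 364/  0 366/  0 366/  0 371/  2
205 362/  0 364/  0 362/ -2 456/ 60 472/ 71 470/ 68 463/ 63 463/ 62 371/ -1 374/  0 376/  0 378/  0 377/  0 378/  0 379/ -1
208 376/  0 375/ -1 377/  0 378/ -1 467/ 59 471/ 61 463/ 55 462/ 54 385/  0 386/  0 390/  1 386/ -2 391/  0 391/  0 394/  0
211 387/  0 386/ -2 390/  0 388/ -2 460/ 46 469/ 52 464/ 48 465/ 48 397/  0 397/ -1 398/ 
[... 612 characters left out ...]
15 456/ -1 460/  0 458/ -1 460/  0 460/ -1
229 456/  0 457/ -1 459/  0 461/  0 462/  0 474/  9 482/ 14 486/ 16 485/ 14 487/ 15 486/ 13 470/  0 469/ -1 471/  0 472/  0
232 469/  0 470/  1 470/  0 470/  0 471/  0 477/  2 483/  6 496/ 16 490/ 10 490/  9 484/  4 478/ -1 480/ -1 1227/587 483/  0
235 479/  0 477/ -1 479/ -1 480/  0 483/  0 484/  0 484/  0 496/  8 494/  5 490/  1 488/ -1 489/ -1 490/ -1 494/  0 495/  0
238 488/  0 489/  0 489/ -1 492/  0 491/ -1 494/  0 495/  0 498/  1 497/  0 501/  1 500/  0 500/  0 502/  0 503/  0 504/  0
241 499/  0 500/  0 499/ -1 502/  0 503/  0 504/  0 503/ -2 507/  0 505/ -1 508/  0 509/  0 510/  0 511/  0 512/  0 514/  0
[ 459.5 -153.6   74.3   26.3   26.4]
```

View pics/s3.png

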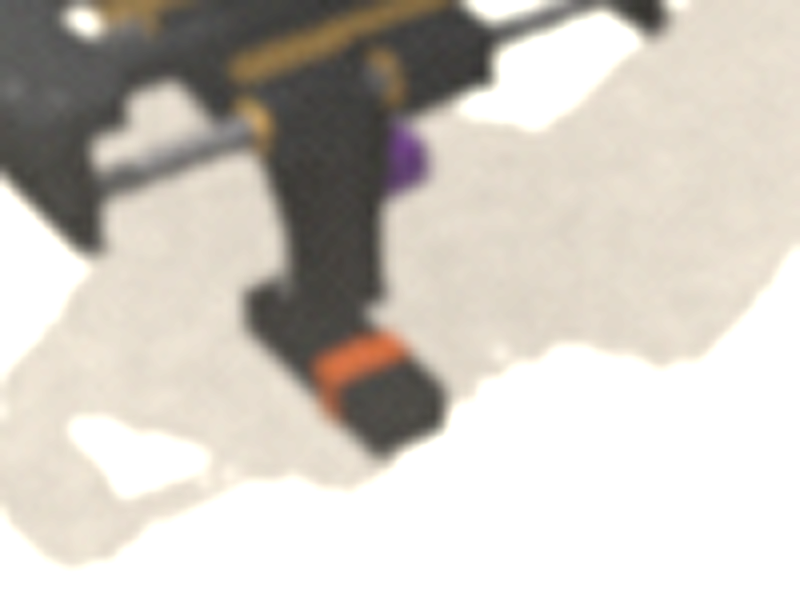

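The shut fingertips are really about 25 mm above the table (crop (330,295), above the token top), although the reported TCP z is 0.003. So the tips sit about 24 mm behind the reported TCP. I'll open and go lower in steps, watching the force.

```bash
python3 -m handwheel '{"gripper":[5,5,5,5,5,5,5,5],"xyz":[[0,0,0],[0,0,0],[0,0,0],[0,0,0],[0,0,0],[0,0,0],[0,0,0],[0,0,0]],"dr":[[0,0,0],[0,0,0],[0,0,0],[0,0,0],[0,0,0],[0,0,0],[0,0,0],[0,0,0]]}'
python3 -m handwheel '{"gripper":[5,5,5,5,5],"xyz":[[0,0,0],[0,0,0.6],[0,0,0.6],[0,0,0.4],[0,0,0]],"dr":[[0,0,0],[0,0,0],[0,0,0],[0,0,0],[0,0,0]]}'
python3 - <<'E'
from cell import arm
from h import *
c=arm.capture('scene');W=world(c)
for r in range(208,232,2):
    print(r,' '.join('%3d/%3d'%(p[0]*1000,p[2]*1000) for p in W[r,202:250:3]))
E
```

```text
t: 6.5
position: [0.4568, -0.1525, 0.0026]
eef_rot: [180.0, -0.0, 27.3]
contact_force: [0.6, -0.0, -0.1]
width: 0.556
grasp_force: 0.0
t: 7.0
position: [0.4562, -0.1522, -0.0142]
eef_rot: [-179.9, 0.1, 27.3]
contact_force: [-0.6, 0.5, 0.3]
width: 0.576
grasp_force: 0.0
208 516/ 97 513/ 94 511/ 92 509/ 90 507/ 88 378/ -1 380/ -1 383/  0 386/  1 385/  0 447/ 42 453/ 45 450/ 42 392/  1 391/  0 391/ -1
210 512/ 89 516/ 91 511/ 87 474/ 61 388/  0 390/  1 389/  0 390/ -1 392/  0 394/  0 446/ 35 452/ 39 398/  0 395/ -2 401/  0 401/  0
212 388/ -2 514/ 85 486/ 65 477/ 57 393/ -1 394/ -2 397/  0 398/ -1 398/ -1 402/  0 448/ 32 451/ 33 403/ -1 406/  0 409/  0 407/ -1
214 400/  1 475/ 53 482/ 57 481/ 55 402/ -1 429/ 17 405/  0 405/ -1 406/ -1 409/  0 446/ 25 448/ 26 413/  0 415/  0 416/  0 417/  0
216 408/  0 463/ 39 483/ 53 479/ 49 430/ 13 433/ 14 437/ 16 414/  0 414/ -1 417/  0 443/ 18 453/ 24 420/  0 421/  0 422/ -1 425/  0
218 417/  1 415/  0 481/ 46 480/ 44 440/ 15 440/ 14 442/ 14 445/ 16 420/ -2 426/  0 445/ 13 452/ 17 448/ 13 425/ -3 431/  0 431/  0
220 421/  0 423/  0 476/ 37 482/ 40 449/ 15 449/ 15 450/ 14 453/ 16 452/ 14 430/ -2 432/ -1 451/ 11 434/ -1 440/  1 440/  1 439/  0
222 429/  0 431/  0 468/ 26 479/ 34 449/ 10 457/ 15 457/ 14 461/ 16 460/ 15 463/ 16 441/  0 443/  0 444/  0 442/ -2 448/  1 449/  0
224 434/ -2 437/ -1 469/ 21 481/ 30 478/ 26 460/ 12 465/ 15 468/ 16 467/ 15 470/ 16 446/ -2 448/ -1 452/  0 453/  0 451/ -1 452/ -1
226 441/ -2 446/  0 469/ 16 481/ 24 477/ 20 459/  6 472/ 15 473/ 15 475/ 15 475/ 15 476/ 14 454/ -2 461/  1 458/ -1 462/  0 462/  0
228 453/  0 450/ -2 452/ -2 482/ 19 477/ 15 460/  2 472/ 10 481/ 16 481/ 14 483/ 15 484/ 15 464/  0 463/ -2 468/  0 465/ -2 467/ -1
230 461/  1 458/ -2 463/  0 480/ 13 467/  2 463/ -1 474/  5 485/ 13 488/ 15 490/ 15 489/ 14 487/ 11 472/  0 475/  0 475/  0 472/ -3
```

Tips are now about 10 mm up and straddling the token. Another 5 mm down, then close.

```bash
python3 -m handwheel '{"gripper":[5,5,1,1,1,1,1,1],"xyz":[[0,0,0.5],[0,0,0],[0,0,0],[0,0,0],[0,0,0],[0,0,0],[0,0,0],[0,0,0]],"dr":[[0,0,0],[0,0,0],[0,0,0],[0,0,0],[0,0,0],[0,0,0],[0,0,0],[0,0,0]]}'
python3 -m handwheel '{"gripper":[1,1,1,1],"xyz":[[0,0,0],[0,0,0],[0,0,0],[0,0,0]],"dr":[[0,0,0],[0,0,0],[0,0,0],[0,0,0]]}'
```

```text
t: 7.85
position: [0.4569, -0.1526, -0.0182]
eef_rot: [180.0, -0.0, 27.3]
contact_force: [-1.3, -0.9, 1.4]
width: 0.272
grasp_force: 30.0
t: 8.25
position: [0.4569, -0.1526, -0.0182]
eef_rot: [180.0, -0.0, 27.3]
contact_force: [-0.1, -0.5, 3.8]
width: 0.274
grasp_force: 30.0
```

Gripped at 2.4 cm with 30 N. Lift and turn about the vertical.

```bash
python3 -m handwheel '{"gripper":[1,1,1,1,1,1,1,1],"xyz":[[0,0,-3],[0,0,-4],[0,0,-4],[0,0,-2],[0,0,0],[0,0,0],[0,0,0],[0,0,0]],"dr":[[0,0,0],[0,0,0],[0,0,0],[0,0,-0.14],[0,0,-0.14],[0,0,-0.14],[0,0,-0.14],[0,0,-0.14]]}'
python3 -m handwheel '{"gripper":[1,1,1,1,1,1],"xyz":[[0,0,0],[0,0,0],[0,0,0],[0,0,0],[0,0,0],[0,0,0]],"dr":[[0,0,-0.14],[0,0,-0.14],[0,0,-0.14],[0,0,-0.14],[0,0,-0.07],[0,0,0]]}'
python3 tip.py 0.5338 0.1592 0.10 104
```

```text
t: 9.05
position: [0.4563, -0.1522, 0.1115]
eef_rot: [-180.0, -0.0, 67.7]
contact_force: [-0.3, 0.8, -0.3]
width: 0.27
grasp_force: 30.0
t: 9.65
position: [0.4563, -0.1522, 0.1113]
eef_rot: [-180.0, -0.0, 103.5]
contact_force: [-0.3, -1.1, 0.8]
width: 0.269
grasp_force: 30.0
t 9.65 pos [ 0.4563 -0.1522  0.1113] rot [-180.    -0.   103.5] F [-0.3 -1.1  0.8] w 2.34 gf 30.0
shift cm [28.48 14.78  1.15] dr [-0.001 -0.001 -0.01 ]
```

```bash
python3 -m handwheel '{"gripper":[1,1,1,1,1,1,1,1],"xyz":[[3,1.6,0],[4,2,0],[4,2,0],[4,2.1,0],[4,2.1,0],[4,2.1,0],[3.5,1.9,0],[2,1,0]],"dr":[[0,0,-0.01],[0,0,0],[0,0,0],[0,0,0],[0,0,0],[0,0,0],[0,0,0],[0,0,0]]}'
python3 -m handwheel '{"gripper":[1,1],"xyz":[[0,0,0],[0,0,0]],"dr":[[0,0,0],[0,0,0]]}'
python3 tip.py 0.5338 0.1592 0.008 104
python3 - <<'E'
from cell import arm
from h import *
o=arm.get_obs();c=arm.capture('scene');W=world(c);T=W.reshape(-1,3)
im=c['img'].reshape(-1,3).astype(int)
def loc(m):
    d=np.array([.242,-.970]);n=np.array([.970,.242]);p=T[m,:2]-[.527,.1864]
    return (p@d*1000).round(1),(p@n*1000).round(1)
b=(im[:,2]>1.6*im[:,0])&(im[:,2]>50)&(T[:,2]>.045)&(T[:,2]<.1)&(np.hypot(T[:,0]-.505,T[:,1]-.28)<.04)
x,y=loc(b);print('blue x',x.min(),x.max(),'y',y.min(),y.max())
o=(im[:,0]>1.8*im[:,2])&(im[:,0]>60)&(np.hypot(T[:,0]-.534,T[:,1]-.16)<.08)&(T[:,2]>.05)
print('orange',o.sum(),T[o].mean(0).round(4),T[o,2].max(),loc(o)[0].mean(),loc(o)[1].mean())
cv2.imwrite('pics/s4.png',cv2.convertScaleAbs(cv2.resize(c['img'][120:260,310:470,::-1],None,fx=4,fy=4),alpha=1.5))
E
```

```text
t: 10.45
position: [0.5318, 0.163, 0.1115]
eef_rot: [180.0, -0.0, 104.1]
contact_force: [0.5, -1.0, -1.2]
width: 0.271
grasp_force: 30.0
t: 10.65
position: [0.5308, 0.1599, 0.1113]
eef_rot: [-179.9, 0.0, 104.1]
contact_force: [0.0, -0.1, -0.6]
width: 0.274
grasp_force: 30.0
t 10.65 pos [0.5308 0.1599 0.1113] rot [-179.9    0.   104.1] F [ 0.  -0.1 -0.6] w 2.38 gf 30.0
shift cm [-0.14  0.29 10.33] dr [-0.001  0.     0.001]
blue x -105.9 -84.2 y -9.8 13.7
orange 54 [0.5503 0.1471 0.2324] 0.30341012317395183 43.78148148148148 13.077777777777776
```

View pics/s4.png

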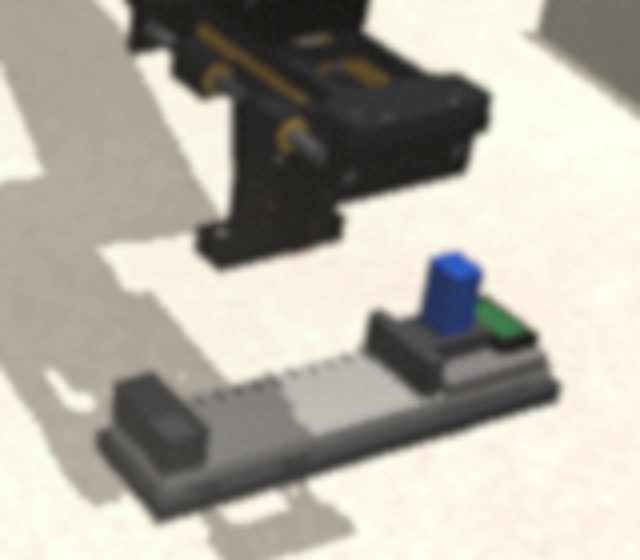

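Token held squarely above the bed between the jaws (picture: token (265,240), fixed jaw (160,420), grip (450,295)). Descend.

```bash
python3 -m handwheel '{"gripper":[1,1,1,1,1,1,1,1],"xyz":[[-0.1,0.3,0],[0,0,3],[0,0,3],[0,0,2],[0,0,1],[0,0,0.6],[0,0,0],[0,0,0]],"dr":[[0,0,0],[0,0,0],[0,0,0],[0,0,0],[0,0,0],[0,0,0],[0,0,0],[0,0,0]]}'
python3 -m handwheel '{"gripper":[1,1,1,1,1],"xyz":[[0,0,0.4],[0,0,0.1],[0,0,0.1],[0,0,0.1],[0,0,0]],"dr":[[0,0,0],[0,0,0],[0,0,0],[0,0,0],[0,0,0]]}'
```

```text
t: 11.5
position: [0.5355, 0.1594, 0.0164]
eef_rot: [179.9, 0.0, 104.0]
contact_force: [0.3, -0.6, -0.3]
width: 0.271
grasp_force: 30.0
t: 12.0
position: [0.5346, 0.1596, 0.0086]
eef_rot: [-180.0, -0.0, 104.0]
contact_force: [-0.7, 0.3, -0.3]
width: 0.269
grasp_force: 30.0
```

```bash
python3 -m handwheel '{"gripper":[1,1,1,1],"xyz":[[0,0,0.1],[0,0,0.1],[0,0,0],[0,0,0]],"dr":[[0,0,0],[0,0,0],[0,0,0],[0,0,0]]}'
```

```text
t: 12.4
position: [0.5348, 0.1596, 0.0068]
eef_rot: [180.0, -0.0, 104.0]
contact_force: [-0.1, -0.4, 2.0]
width: 0.271
grasp_force: 30.0
```

Contact. Release and rise.

```bash
python3 -m handwheel '{"gripper":[4.5,4.5,4.5,4.5,4.5,4.5,4.5,4.5],"xyz":[[0,0,0],[0,0,0],[0,0,0],[0,0,0],[0,0,-3],[0,0,-4],[0,0,-4],[0,0,0]],"dr":[[0,0,0],[0,0,0],[0,0,0],[0,0,0],[0,0,0],[0,0,0],[0,0,0],[0,0,0]]}'
python3 -m handwheel '{"gripper":[5,5],"xyz":[[0,0,0],[0,0,0]],"dr":[[0,0,0],[0,0,0]]}'
python3 - <<'E'
from cell import arm
from h import *
from tip import go
c=arm.capture('scene');W=world(c);T=W.reshape(-1,3)
im=c['img'].reshape(-1,3).astype(int)
d=np.array([.242,-.970]);n=np.array([.970,.242]);L=np.c_[(T[:,:2]-[.527,.1864])@d,(T[:,:2]-[.527,.1864])@n]*1000
near=(abs(L[:,0])<130)&(abs(L[:,1])<45)
b=near&(im[:,2]>1.6*im[:,0])&(im[:,2]>50)&(T[:,2]>.088)&(T[:,2]<.1)
print('blue top',b.sum(),L[b].mean(0),L[b].min(0),L[b].max(0))
t=near&(T[:,2]>.036)&(T[:,2]<.046)&(L[:,0]>-35)&(L[:,0]<66)&(abs(L[:,1])<25);print('tok',t.sum(),rect(L[t]/1000),T[t,2].mean())
bed=near&(T[:,2]>.02)&(T[:,2]<.029)&(abs(L[:,0])<60);print('bed y',np.percentile(L[bed,1],[1,99]))
f=near&(T[:,2]>.045)&(T[:,2]<.054)
for lo,hi in((50,120),(-90,-45)):
    q=f&(L[:,0]>lo)&(L[:,0]<hi);print(q.sum(),np.percentile(L[q],[2,98],axis=0) if q.sum() else '')
g=[.527,.1864]+d*-.097;go(g[0],g[1],.04,104)
cv2.imwrite('pics/s5.png',cv2.convertScaleAbs(cv2.resize(c['img'][120:260,310:470,::-1],None,fx=4,fy=4),alpha=1.5))
E
```

```text
t: 13.2
position: [0.5389, 0.1601, 0.1219]
eef_rot: [179.3, 0.1, 104.0]
contact_force: [0.9, -0.1, -0.4]
width: 0.516
grasp_force: 0.0
t: 13.4
position: [0.5336, 0.1595, 0.1157]
eef_rot: [-179.9, -0.0, 104.0]
contact_force: [-0.7, -1.0, 0.3]
width: 0.567
grasp_force: 0.0
blue top 45 [-94.24507008   1.93233951] [-103.93141945   -8.88965831] [-85.58987981  14.93147927]
tok 263 [26.8  1.2 72.9 26.2 -0.8] 0.040130697288642186
bed y [-26.56846701  28.87399184]
241 [[ 71.20159274 -27.00542853]
 [ 95.59090751  27.98457015]]
160 [[-88.49257657 -26.2603209 ]
 [-65.43890399  27.55726996]]
t 13.45 pos [0.5334 0.1594 0.1153] rot [-179.8   -0.   104. ] F [-0.1 -0.6 -0.3] w 4.97 gf 0.0
shift cm [12.46  0.06  7.53] dr [-0.003 -0.     0.001]
```

View pics/s5.png

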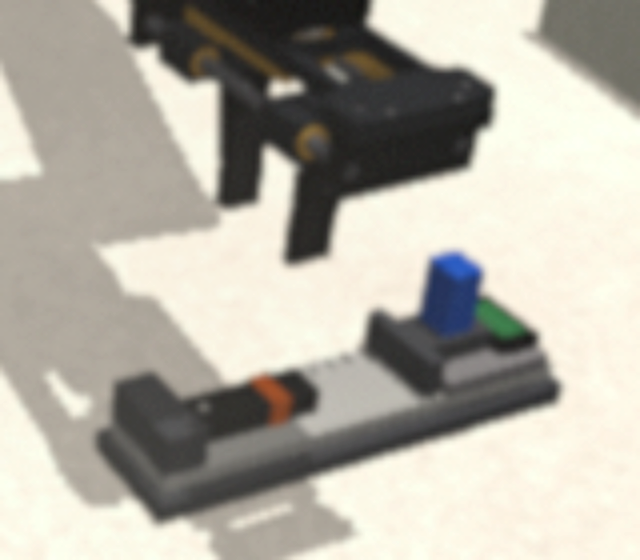

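Token lies on the bed, aligned, about 6 mm from the fixed jaw (picture (255,400)). Go to the grip.

```bash
python3 -m handwheel '{"gripper":[5,5,5,5,5,5,5,5],"xyz":[[3,0.1,0],[4,0,0],[4,0,0],[1.4,0,0],[0,0,0],[0,0,3],[0,0,3],[0,0,1.5]],"dr":[[0,0,0],[0,0,0],[0,0,0],[0,0,0],[0,0,0],[0,0,0],[0,0,0],[0,0,0]]}'
python3 -m handwheel '{"gripper":[5,5,5],"xyz":[[0,0,0.5],[0,0,0],[0,0,0]],"dr":[[0,0,0],[0,0,0],[0,0,0]]}'
python3 tip.py 0.5044 0.2799 0.034 104
```

```text
t: 14.25
position: [0.5042, 0.2778, 0.0388]
eef_rot: [-179.7, 0.1, 104.0]
contact_force: [-0.8, -0.5, 0.5]
width: 0.575
grasp_force: 0.0
t: 14.55
position: [0.5065, 0.2796, 0.0372]
eef_rot: [179.9, 0.0, 104.0]
contact_force: [0.2, 0.9, -0.0]
width: 0.577
grasp_force: 0.0
t 14.55 pos [0.5065 0.2796 0.0372] rot [179.9   0.  104. ] F [ 0.2  0.9 -0. ] w 5.02 gf 0.0
shift cm [ 0.08 -0.19  0.32] dr [ 0.001  0.    -0.   ]
```

```bash
python3 -m handwheel '{"gripper":[5,3,2.8,2.6,2.4,2.2,2,1.5],"xyz":[[0.1,-0.1,0.3],[0,0,0],[0,0,0],[0,0,0],[0,0,0],[0,0,0],[0,0,0],[0,0,0]],"dr":[[0,0,0],[0,0,0],[0,0,0],[0,0,0],[0,0,0],[0,0,0],[0,0,0],[0,0,0]]}'
python3 -m handwheel '{"gripper":[1.5,1.5],"xyz":[[0,0,0],[0,0,0]],"dr":[[0,0,0],[0,0,0]]}'
```

```text
t: 15.35
position: [0.5035, 0.2806, 0.0337]
eef_rot: [-179.9, 0.0, 104.0]
contact_force: [-1.8, 0.1, 2.8]
width: 0.278
grasp_force: 30.0
t: 15.55
position: [0.5035, 0.2807, 0.0337]
eef_rot: [-179.9, 0.0, 104.0]
contact_force: [-3.7, -0.0, 4.0]
width: 0.271
grasp_force: 30.0
```

Gripped. Slide.

```bash
python3 -m handwheel '{"gripper":[1.5,1.5,1.5,1.5,1.5,1.5,1.5,1.5],"xyz":[[-0.2,0,0],[-0.4,0,0],[-0.5,0,0],[-0.5,0,0],[-0.5,0,0],[-0.5,0,0],[-0.5,0,0],[-0.3,0,0]],"dr":[[0,0,0],[0,0,0],[0,0,0],[0,0,0],[0,0,0],[0,0,0],[0,0,0],[0,0,0]]}'
python3 -m handwheel '{"gripper":[1.5,1.5,1.5,1.5,1.5,1.5],"xyz":[[-0.4,0,0],[-0.4,0,0],[-0.4,0,0],[-0.3,0,0],[-0.1,0,0],[0,0,0]],"dr":[[0,0,0],[0,0,0],[0,0,0],[0,0,0],[0,0,0],[0,0,0]]}'
python3 tip.py 0.5185 0.2205 0.034 104
```

```text
t: 16.35
position: [0.5118, 0.2475, 0.0336]
eef_rot: [-179.9, -0.0, 104.0]
contact_force: [-4.8, 1.8, 4.8]
width: 0.274
grasp_force: 30.0
t: 16.95
position: [0.5157, 0.2319, 0.0336]
eef_rot: [-179.9, 0.0, 104.0]
contact_force: [-5.3, 1.7, 4.6]
width: 0.273
grasp_force: 30.0
t 16.95 pos [0.5157 0.2319 0.0336] rot [-179.9    0.   104. ] F [-5.3  1.7  4.6] w 2.37 gf 30.0
shift cm [-1.17 -0.   -0.04] dr [-0.002  0.     0.   ]
```

```bash
python3 -m handwheel '{"gripper":[1.5,1.5,1.5,1.5,1.5,1.5],"xyz":[[-0.2,0,0],[-0.2,0,0],[-0.2,0,0],[-0.1,0,0],[0,0,0],[0,0,0]],"dr":[[0,0,0],[0,0,0],[0,0,0],[0,0,0],[0,0,0],[0,0,0]]}'
python3 -m handwheel '{"gripper":[1.5,1.5,1.5,1.5],"xyz":[[-0.1,0,0],[-0.1,0,0],[0,0,0],[0,0,0]],"dr":[[0,0,0],[0,0,0],[0,0,0],[0,0,0]]}'
```

```text
t: 17.55
position: [0.5173, 0.2252, 0.0337]
eef_rot: [-179.9, -0.0, 104.0]
contact_force: [-5.6, 0.6, 5.3]
width: 0.271
grasp_force: 30.0
t: 17.95
position: [0.5177, 0.2234, 0.0336]
eef_rot: [-179.9, -0.0, 104.0]
contact_force: [-4.9, 0.8, 4.4]
width: 0.275
grasp_force: 30.0
```

```bash
python3 -m handwheel '{"gripper":[1.5,1.5,1.5,1.5],"xyz":[[-0.1,0,0],[-0.1,0,0],[0,0,0],[0,0,0]],"dr":[[0,0,0],[0,0,0],[0,0,0],[0,0,0]]}'
python3 -m handwheel '{"gripper":[1.5,1.5,1.5],"xyz":[[-0.1,0,0],[0,0,0],[0,0,0]],"dr":[[0,0,0],[0,0,0],[0,0,0]]}'
```

```text
t: 18.35
position: [0.5182, 0.2215, 0.0336]
eef_rot: [-179.9, -0.0, 104.0]
contact_force: [-4.9, 1.5, 5.3]
width: 0.269
grasp_force: 30.0
t: 18.65
position: [0.5185, 0.2205, 0.0337]
eef_rot: [-179.9, -0.0, 104.0]
contact_force: [-5.5, 1.0, 5.1]
width: 0.274
grasp_force: 30.0
```

```bash
python3 -m handwheel '{"gripper":[1.5,1.5,1.5],"xyz":[[-0.1,0,0],[0,0,0],[0,0,0]],"dr":[[0,0,0],[0,0,0],[0,0,0]]}'
python3 -m handwheel '{"gripper":[1.5,1.5,1.5],"xyz":[[-0.1,0,0],[0,0,0],[0,0,0]],"dr":[[0,0,0],[0,0,0],[0,0,0]]}'
```

```text
t: 18.95
position: [0.5186, 0.2198, 0.0336]
eef_rot: [-179.9, -0.0, 104.0]
contact_force: [-5.9, 2.9, 5.0]
width: 0.276
grasp_force: 30.0
t: 19.25
position: [0.5186, 0.2198, 0.0337]
eef_rot: [-179.9, -0.1, 104.0]
contact_force: [-6.1, 4.9, 4.5]
width: 0.271
grasp_force: 30.0
```

The jaw has stopped and the force is building, so it is closed on the token. Release and rise.

```bash
python3 -m handwheel '{"gripper":[5,5,5,5,5,5,5,5],"xyz":[[0,0,0],[0,0,0],[0,0,0],[0,0,0],[0,0,0],[0,0,-3],[0,0,-4],[0,0,-4]],"dr":[[0,0,0],[0,0,0],[0,0,0],[0,0,0],[0,0,0],[0,0,0],[0,0,0],[0,0,0]]}'
python3 -m handwheel '{"gripper":[5,5,5,5,5],"xyz":[[0,0,-2],[0,0,0],[0,0,0],[0,0,0],[0,0,0]],"dr":[[0,0,0],[0,0,0],[0,0,0],[0,0,0],[0,0,0]]}'
python3 - <<'E'
from cell import arm
from h import *
c=arm.capture('scene');W=world(c);T=W.reshape(-1,3)
im=c['img'].reshape(-1,3).astype(int)
d=np.array([.242,-.970]);n=np.array([.970,.242]);L=np.c_[(T[:,:2]-[.527,.1864])@d,(T[:,:2]-[.527,.1864])@n]*1000
near=(abs(L[:,0])<130)&(abs(L[:,1])<45)
b=near&(im[:,2]>1.6*im[:,0])&(im[:,2]>50)&(T[:,2]>.088)&(T[:,2]<.1)
print('blue top',L[b].mean(0),L[b].min(0),L[b].max(0))
t=near&(T[:,2]>.036)&(T[:,2]<.044)&(L[:,0]>0)&(L[:,0]<67)&(abs(L[:,1])<25);print('tok',t.sum(),rect(L[t]/1000),T[t,2].mean())
f=near&(T[:,2]>.045)&(T[:,2]<.054)
for lo,hi in((50,120),(-50,40)):
    q=f&(L[:,0]>lo)&(L[:,0]<hi);print(q.sum(),np.percentile(L[q],[2,98],axis=0) if q.sum() else '')
cv2.imwrite('pics/s6.png',cv2.convertScaleAbs(cv2.resize(c['img'][120:260,310:470,::-1],None,fx=4,fy=4),alpha=1.5))
E
```

```text
t: 20.05
position: [0.5196, 0.2185, 0.1443]
eef_rot: [-179.9, 0.0, 104.0]
contact_force: [0.1, 0.0, 0.4]
width: 0.572
grasp_force: 0.0
t: 20.55
position: [0.5188, 0.2185, 0.162]
eef_rot: [-179.8, -0.0, 104.0]
contact_force: [-0.1, -0.6, -0.4]
width: 0.574
grasp_force: 0.0
blue top [-32.1239416    2.41296771] [-41.47863701  -8.04081192] [-24.03723595  12.54908206]
tok 237 [31.1  1.8 62.2 25.2  2.2] 0.040172466398316266
242 [[ 70.98404215 -26.59535824]
 [ 95.65811414  28.360966  ]]
208 [[-47.84885826 -25.15958953]
 [ -3.2054232   27.46421611]]
```

View pics/s6.png

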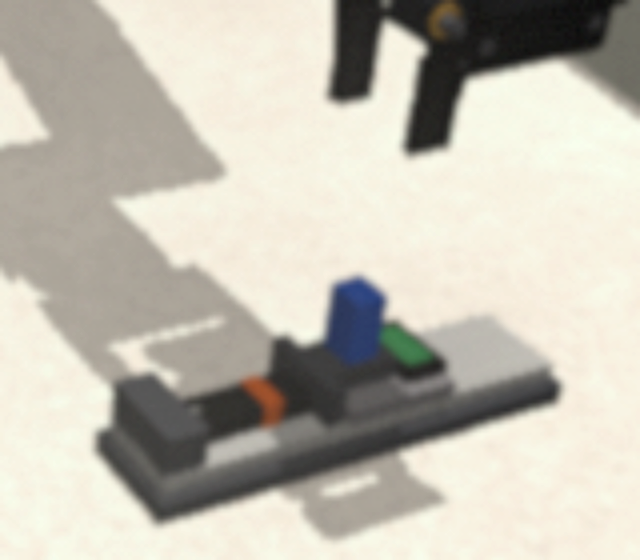

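The token is held between both jaws (picture (245,405)). The faces measure 71 and -3 mm, so 74 mm apart, and the gripper is clear above.

```bash
python3 -c "
from cell import arm
print(arm.hand_in())"
```

```text
the job is handed in; nothing more can be done
None
```

The job is handed in at about 21 s: the orange-banded token lies flat and in line on the bed, the jaw faces measure 74 mm apart on its two ends, and the gripper is clear; the judge's result was not shown.

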